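Clear the deck, then thread the sanding bar out of the bench case

TASK

Take hold of the scraper block and use it to wipe the three plaster chips off the green deck into the trough at that end of the case (do not touch the chips with the gripper), then stand the scraper back on the other green deck and let go of it. Next bring the long blue sanding bar out of the well: it is longer than the opening between the decks, so slide and tilt it out end first. Finish while still holding the bar in the gripper, still and clear above the case with its lower end at least 4 cm higher than the decks; leave the other things on the bench where they are.

Things in the scene. Friction and masses are not known exactly. Their poses are not given: they have to be found in the camera images.
- case: Wooden case fixed to the bench, 200 wide (its x) x 400 long (its y), walls 10 thick, yaw varies to about 0.2 rad. Origin: centre of the underside, on the bench; z up. Floor top z 6. A green deck 6 thick (z 66 to 72) covers each end over the full width, y -200 to -95 and +95 to +200. Beneath the decks the hollow inside runs on to y = -190 and +190.
- well (a point): Centre of the opening between the decks, level with the deck tops (z 72). The opening is 190 long in the case's y and 180 wide in its x.
- chip_deck (a point): Centre of the top of the green deck on the -y end, which carries the chips; the deck reaches 52 to either side of it in y and ends flush at the trough (no lip).
- scraper_deck (a point): Centre of the top of the green deck on the +y end, where the scraper stands and to which it goes back.
- trough (a point): Centre of the floor (z 6) of the open trough joined on the -y end of the case: inside the case's y -200 to -282, x -92 to +92, rims z 50.
- bar: Sanding bar, loose: 250 long (its y) x 24 wide (its x) x 16 high, blue with an orange underside, about 150 g (unknown to 30 %). Origin: centre of its underside. Lies on the floor of the case roughly along the case's y, both ends hidden under the decks; only the middle is seen through the opening.
- bar_end_a (a point): Middle of the bar's +y end face (125 from its centre, 8 above its underside).
- bar_end_b (a point): Middle of the bar's -y end face.
- scraper: Scraper block, loose, about 150 g, standing on the +y deck, its long side roughly along the case's x. Red blade block 120 long (its x) x 24 thick (its y) x 16 high; on top of it a wooden handle 70 (x) x 22 (y), up to 62 above the underside. Origin: centre of the underside, z up.
- chip0: Loose white plaster chip about 22 x 20 x 13 high, on the -y deck, within 50 of the deck centre in the case's x and 35 in its y. Origin: centre of the underside.
- chip1: A second such chip.
- chip2: A third such chip.
- bowl: Bystander: black rubber mixing bowl, 120 across, 60 high, on the left (+y) side. Origin: centre of the underside.
- jar: Bystander: amber glass jar, 70 across, 100 high, on the right (-y) side. Origin: centre of the underside.
- flask: Bystander: white plastic bottle, 64 across, 190 high, on the right (-y) side. Origin: centre of the underside.
- mallet: Bystander: hammer lying on the left (+y) side of the bench.
Things that resemble listed ones, but are neither listed nor needed, are in the scene too. What is meant by the scraper is not yellow, and is the larger of those in its own colour.

How it is judged (in metres and radians):
On the way, in this order (a step that is already met when the one before it is completed fails the run):
1. all three chips lie in the trough (y of chip0 in the frame of case between -0.29 and -0.198 m and x of chip0 in the frame of case between -0.1 and 0.1 m and height (world z) of each of chip0, chip1, chip2 below 0.045 m and y of chip1 in the frame of case between -0.29 and -0.198 m and x of chip1 in the frame of case between -0.1 and 0.1 m and y of chip2 in the frame of case between -0.29 and -0.198 m and x of chip2 in the frame of case between -0.1 and 0.1 m), for 0.2 s.
2. the scraper stands on the other deck, let go (y of scraper in the frame of case between 0.095 and 0.2 m and x of scraper in the frame of case between -0.1 and 0.1 m and height (world z) of scraper between 0.064 and 0.08 m and angle between scraper's own z axis and vertical below 0.15 rad and contact force between the fingers and scraper below 0.2 N and linear speed of scraper below 0.02 m/s), for 0.2 s.
At the end, for the whole second after the job is handed in: Chips in the trough; scraper upright (0.15 rad), released, on the +y deck; gripper holds the bar still (under 0.03 m/s), its middle within 0.25 m of the case middle seen from above, both end-face middles over 112 mm above the bench, bar touching neither case nor scraper (all of step 1 and all of step 2 and height (world z) of each of bar_end_a, bar_end_b above 0.112 m and horizontal distance between bar and case below 0.25 m and contact force between the fingers and bar above 1 N and contact force between bar and case below 0.1 N and contact force between bar and scraper below 0.1 N and linear speed of bar below 0.03 m/s); the arm keeps its last pose, push and grip.
It fails at once if the gripper or arm touches a chip (contact force between any of the fingers, the arm and chip0 above 0.3 N or contact force between any of the fingers, the arm and chip1 above 0.3 N or contact force between any of the fingers, the arm and chip2 above 0.3 N).
It fails at once if a bystander is moved more than 3 cm (distance of any of bowl, jar, flask, mallet from where it was at the start of the episode above 0.03 m).
It also fails if it takes over 58 s, if anything falls off the work surface, if the arm or the gripper's body presses on something with over 40 N, if the wrist force passes 120 N, or if a joint passes its speed limit or range.

ROBOT

A 6-joint arm with a two-finger parallel gripper is mounted at the origin on the work surface. World frame = base frame: x ahead of the robot, y to its left, z up, the work surface at z = 0. Lengths are in m, angles in degrees, forces in N, time in s.
With the tool pointing down it reaches from about 0.375 to 0.75 m from the base axis. Payload 9 kg.
Tool frame: the origin (TCP) lies where the fingers leave the gripper's body, on its centre line; the fingertips stand 73 mm ahead of it and the grasp point (between the pads) lies 54 mm ahead of it (robot.tip_reach is the distance from the TCP to the fingertips, in m); z points along the fingers, y is the line along which they close (so a half turn about z gives the same grasp; the last joint's range is limited). The gripper opens to 85 mm and grips with 20 to 120 N. Pads are 22 mm wide; open, the fingers measure 114 mm over their backs; the gripper's body (76 mm by 85 mm) begins 54 mm behind the grasp point. The pads swing forward as they close: fully open they stand 13 mm farther back than shut.
Start: joints at [-86.671, 5.964, 5.575, 89.605, 0, 77.527], TCP at [0.163, -0.577, 0.304] pointing down, gripper open.
Joint ranges: [-171.21, 171.21], [-48.23, 106.86], [-62.78, 66.21], [-105.2, 120.99], [-86.42, 89.51], [-180, 180]. Speed limits (degrees/s): [127.2, 127.2, 147.25, 180, 180, 180].

INTERFACE

Orientations are given as [roll, pitch, yaw] about the fixed x, y, z axes, in that order (R = Rz(yaw) Ry(pitch) Rx(roll)).
In Python, from plant import robot gives the robot as it stands. Calls block until the motion is done:
- robot.move_pose(position, orientation): joint-space move of the TCP to a pose.
- robot.line_to(position, vel=0.15, rotation=None, guard=None): straight line of the TCP; rotation=None keeps the orientation; vel is the mean speed in m/s. With guard (N) it stops when the force on the tool has changed by that much, and returns True; else False.
- robot.goto_joints(angles): joint-space move.
- robot.set_gripper(opening): finger opening in m; the grip force is fixed at half the most; returns when the fingers have stopped.
- robot.pause(seconds).
- robot.ik(position, orientation): joint angles nearest the present ones, or None.
- robot.observe(): the state.
- robot.grab_frame(name): name is "scene" or "top"; returns the picture (384x512x3 uint8, blue, green, red); there is no depth.
- robot.get_calibration(name): a dict with "vertical_fov" (degrees; the focal length in pixels is half the picture's height over the tangent of half this angle, whatever the lens; pixels are square), "cx", "cy" (the principal point, pixels), "k1" (the pictures are not rectified: a ray, as slopes to the right and down, at radius r is drawn at 1 + k1 r^2 times it, then the intrinsics apply), "rvec" (rotation vector, rad) and "tvec" (3), from world to camera coordinates, as OpenCV has them. Camera axes: x right, y down, z forward; pixel columns grow to the right and rows downward; lengths in m; the calibration is good to about 2 mm. A picture is of the moment at which its call begins. get_calibration takes no time and is no camera call.
A pose or a line that the arm cannot do raises robot.IKError and nothing moves.
- robot.job_done(): hands the job in; it is judged then, once.
The state is a dict: "time": time; "q": joint angles; "qvel": joint speeds; "joint_torque": joint torques, N m; "tool_pos": TCP position; "tcp_rot": TCP orientation; "ft_force": force on the tool from outside, world axes, zero at the start; "torque": the same for the moment, N m; "gripper_width": finger opening in m; "gripper_force": force on a finger pad.
Only numpy, scipy, OpenCV 4.12 (cv2) and the standard library are available. Lean on these libraries where they do the work, as an engineer would, in place of code of your own. Each camera call takes 0.05 s, during which the arm holds its last target. There are 200 camera calls.

## Working session

There is one attempt and no reset: what is moved stays moved. The work goes in short steps, each a Python script; the robot and the scene stay as the last script left them, time stands still between calls to the robot, and variables do not carry over. Pictures are saved under pics/ and viewed, at most 10 in all, crops included, and the job is handed in when it is done.

```bash
mkdir -p pics; ls; cat > h.py <<'E'
import numpy as np, cv2
from plant import robot
def cam(n):
    c=robot.get_calibration(n); f=192/np.tan(np.radians(c["vertical_fov"])/2)
    R=cv2.Rodrigues(np.array(c["rvec"],float))[0]; t=np.array(c["tvec"],float).ravel()
    return c,f,R,t
def ray(n,uv):
    c,f,R,t=cam(n); d=np.array([(uv[0]-c["cx"])/f,(uv[1]-c["cy"])/f]); s=d.copy()
    for _ in range(20): s=d/(1+c["k1"]*(s@s))
    return -R.T@t, R.T@np.array([s[0],s[1],1])
def onz(n,uv,z):
    o,d=ray(n,uv); return o+d*(z-o[2])/d[2]
def proj(n,p):
    c,f,R,t=cam(n); q=R@np.array(p)+t; s=q[:2]/q[2]; s=s*(1+c["k1"]*(s@s)); return s*f+[c["cx"],c["cy"]]
E
python3 - <<'E'
from h import *
for n in("top","scene"):
    im=robot.grab_frame(n); cv2.imwrite(f"pics/{n}0.png",im)
    cv2.imwrite(f"pics/{n}0b.png",cv2.resize(im,(800,600),interpolation=cv2.INTER_CUBIC))
    c,f,R,t=cam(n); print(n,c,f,-R.T@t)
print(robot.observe())
E
```

```text
pics
top {'vertical_fov': 42.917875340005935, 'cx': 249.99470481390676, 'cy': 192.3974789500017, 'k1': -0.008485289575247325, 'rvec': array([ 2.14078136, -2.17354095,  0.14780779]), 'tvec': array([-0.00424831,  0.53860162,  1.51270475])} 488.44666744928895 [ 3.37706758e-01 -5.47343220e-04  1.56982141e+00]
scene {'vertical_fov': 57.42650865496886, 'cx': 256.1233917650444, 'cy': 195.02538033172226, 'k1': -0.018750223193665604, 'rvec': array([ 1.35294814,  2.00276026, -1.01725616]), 'tvec': array([ 0.22042818, -0.23433536,  1.74403532])} 350.50265926749444 [1.52231073 0.36596217 0.83294813]
{'time': 0.1, 'q': array([-8.66709284e+01,  5.99629524e+00,  5.53176352e+00,  8.96048013e+01,
        7.09872984e-04,  7.75274941e+01]), 'qvel': array([-0.00162825, -0.05019968,  0.15492746,  0.13084733,  0.04412959,
       -0.07540041]), 'joint_torque': array([ 5.49286546e-03, -5.58210254e+01,  5.04717851e+01,  1.29897016e-02,
       -3.52414336e-04, -1.27900378e-05]), 'tool_pos': array([ 0.16339132, -0.57710362,  0.3031912 ]), 'tcp_rot': array([-1.79932457e+02, -1.56670366e-02,  1.58015679e+01]), 'ft_force': array([-0.00259644, -0.09911968, -0.09907224]), 'torque': array([ 0.00692894, -0.02313865,  0.02378173]), 'gripper_force': 0.0, 'gripper_width': 0.08567271945421429}
```

View pics/top0b.png

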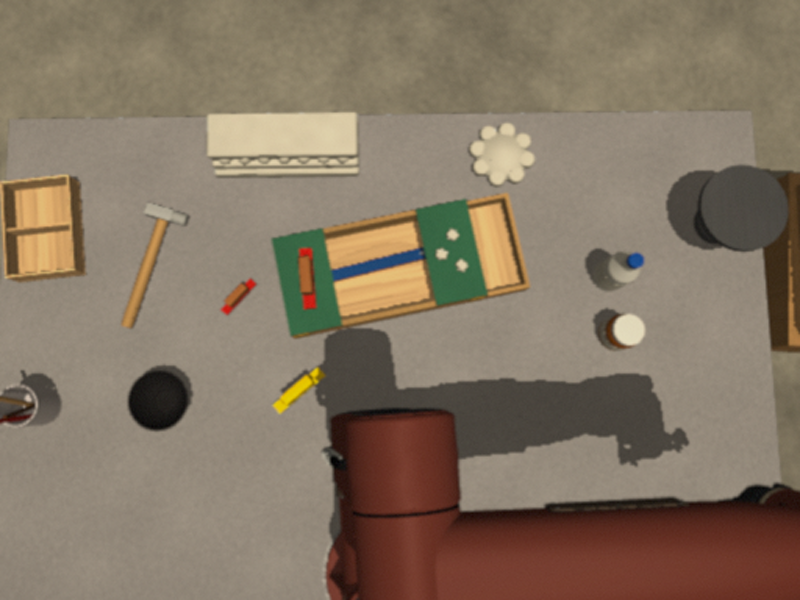

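View pics/scene0b.png

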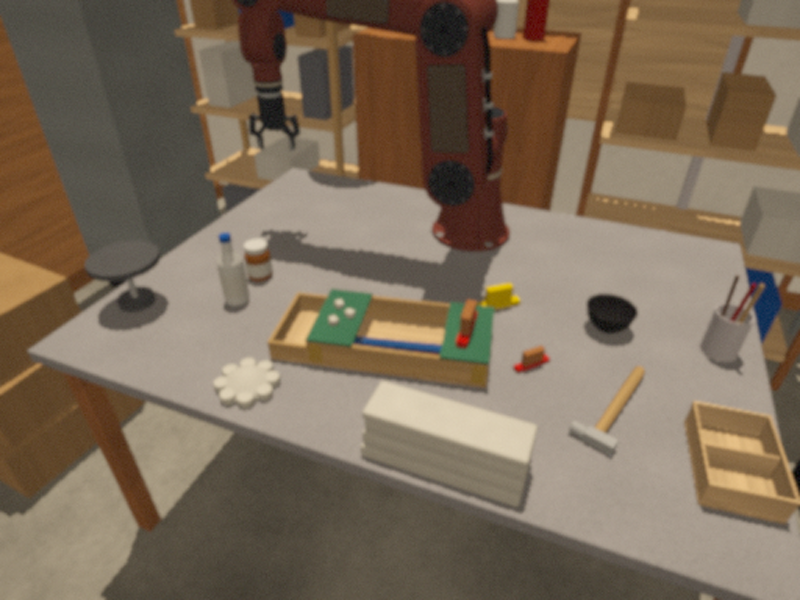

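Top view (800x600): scraper candidates are the red one on the left green deck (307,280), a small red one on the bench (238,297) and a yellow one (298,390). The deck one is red, larger and on the +y deck, so it fits. The chips are at (453,234), (442,254) and (461,265), and the bar runs from (333,272) to (424,254).

```bash
cat > m.py <<'E'
from h import *
def measure(n="top",im=None,roi=None):
    im=cv2.imread(im) if isinstance(im,str) else im
    hsv=cv2.cvtColor(im,cv2.COLOR_BGR2HSV); 
    return hsv
def blobs(mask,amin=15):
    k,l,s,c=cv2.connectedComponentsWithStats(mask.astype(np.uint8))
    return [(l==i,s[i,4],c[i]) for i in range(1,k) if s[i,4]>=amin]
def rect(m,n,z):
    ys,xs=np.nonzero(m); P=np.array([onz(n,(x,y),z)[:2] for x,y in zip(xs,ys)])
    r=cv2.minAreaRect((P*1000).astype(np.float32)); return r,P
E
python3 - <<'E'
from m import *
im=cv2.imread("pics/top0.png"); hsv=measure(im=im); H,S,V=cv2.split(hsv)
V=V.astype(int);S=S.astype(int)
b=im[...,0].astype(int);g=im[...,1].astype(int);r=im[...,2].astype(int)
sub=np.zeros(H.shape,bool); sub[110:225,160:350]=True
green=sub&(H>60)&(H<95)&(S>90); red=sub&((H<6)|(H>174))&(S>200)&(V>140)
blue=sub&(H>98)&(H<125)&(S>110); 
for nm,mk,z in(("green",green,.072),("red",red,.088),("blue",blue,.022)):
    for m,a,c in blobs(mk):
        rr,P=rect(m,"top",z); print(nm,a,c.round(1),np.round(rr[0],1),np.round(rr[1],1),round(rr[2],1), cv2.boxPoints(rr).round(0).tolist())
chip=sub&(S<90)&(V>140); chip[:, :265]=False; chip[:,312:]=False
for m,a,c in blobs(chip,6): print("chip",a,c.round(1),onz("top",c,.082).round(4))
cr=im[115:225,165:345]; cv2.imwrite("pics/crop0.png",cv2.resize(cr,(792,484),interpolation=cv2.INTER_CUBIC))
E
```

```text
green 1719 [288.2 161.1] [ 631.5 -131.8] [196.1 102. ] 10.9 [[526.0, -100.0], [545.0, -200.0], [737.0, -163.0], [718.0, -63.0]]Traceback (most recent call last):
  File "<stdin>", line 10, in <module>
  File "m.py", line 10, in rect
    ys,xs=np.nonzero(m); P=np.array([onz(n,(x,y),z)[:2] for x,y in zip(xs,ys)])
                                     ~~~^^^^^^^^^^^
  File "h.py", line 12, in onz
    o,d=ray(n,uv); return o+d*(z-o[2])/d[2]
        ~~~^^^^^^
  File "h.py", line 8, in ray
    c,f,R,t=cam(n); d=np.array([(uv[0]-c["cx"])/f,(uv[1]-c["cy"])/f]); s=d.copy()
            ~~~^^^
  File "h.py", line 4, in cam
    c=robot.get_calibration(n); f=192/np.tan(np.radians(c["vertical_fov"])/2)
ValueError: time passes only in moves, steps and waits
```

```bash
sed -i 's/^def cam/import functools\n@functools.lru_cache\ndef cam/' h.py
cat > me.py <<'E'
from m import *
im=cv2.imread("pics/top0.png"); hsv=measure(im=im); H,S,V=cv2.split(hsv)
V=V.astype(int);S=S.astype(int)
sub=np.zeros(H.shape,bool); sub[110:225,160:350]=True
green=sub&(H>60)&(H<95)&(S>90); red=sub&((H<6)|(H>174))&(S>200)&(V>140)
blue=sub&(H>98)&(H<125)&(S>110); 
for nm,mk,z in(("green",green,.072),("red",red,.088),("blue",blue,.022)):
    for m,a,c in blobs(mk):
        rr,P=rect(m,"top",z); print(nm,a,c.round(1),np.round(rr[0],1),np.round(rr[1],1),round(rr[2],1), cv2.boxPoints(rr).round(0).tolist())
chip=sub&(S<90)&(V>140); chip[:, :265]=False; chip[:,312:]=False
for m,a,c in blobs(chip,6): print("chip",a,c.round(1),onz("top",c,.082).round(4))
cr=im[115:225,165:345]; cv2.imwrite("pics/crop0.png",cv2.resize(cr,(792,484),interpolation=cv2.INTER_CUBIC))
E
python3 me.py
```

```text
green 1719 [288.2 161.1] [ 631.5 -131.8] [196.1 102. ] 10.9 [[526.0, -100.0], [545.0, -200.0], [737.0, -163.0], [718.0, -63.0]]
green 1511 [195.7 180.8] [576.1 153.6] [195.9 101.8] 11.0 [[470.0, 185.0], [490.0, 85.0], [682.0, 122.0], [663.0, 222.0]]
red 35 [195.3 161.2] [628.6 154.5] [21.8 18.8] 89.2 [[619.0, 144.0], [638.0, 143.0], [638.0, 165.0], [619.0, 166.0]]
red 55 [197.9 192.5] [535. 147.] [18.3 24.7] 89.9 [[523.0, 138.0], [547.0, 138.0], [547.0, 156.0], [523.0, 156.0]]
blue 344 [241.  168.9] [617.8  13.3] [ 19.  191.1] 13.4 [[586.0, 104.0], [631.0, -82.0], [649.0, -77.0], [605.0, 108.0]]
chip 856 [285.7 119.4] [ 0.7615 -0.1277  0.082 ]
chip 12 [308.4 110.4] [ 0.7896 -0.1998  0.082 ]
chip 37 [289.4 149.7] [ 0.6645 -0.1365  0.082 ]
chip 40 [282.4 162.1] [ 0.6254 -0.1139  0.082 ]
chip 40 [295.3 169.2] [ 0.6025 -0.1534  0.082 ]
chip 1336 [289.3 210.1] [ 0.4758 -0.1316  0.082 ]
```

View pics/crop0.png

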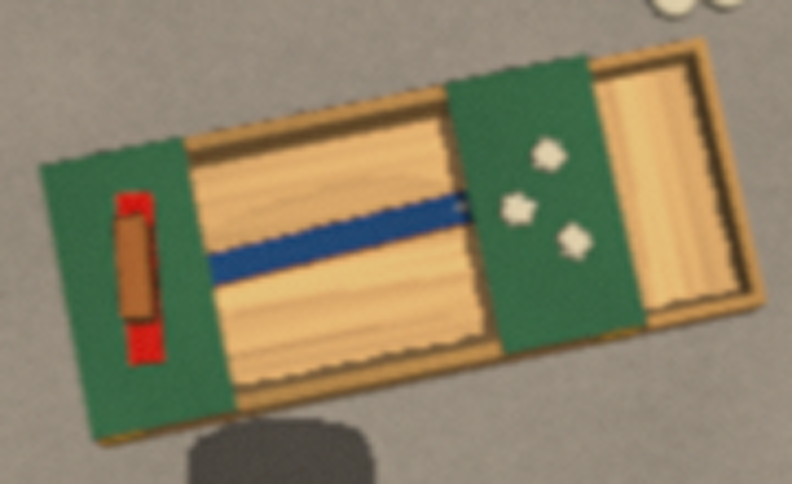

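The enlarged crop confirms it: the scraper stands on the +y deck (crop about 140,278), with a red blade and wooden handle. Measured deck sizes of 196x102 fit the given 200x105. The case is at about (0.604, 0.011) with yaw 11°. I'll grasp the scraper now.

```bash
cat >> h.py <<'E'
C=np.array([.604,.011]); A=np.radians(11.0)
def L(x,y,z):  # case frame -> world
    return [C[0]+x*np.cos(A)-y*np.sin(A), C[1]+x*np.sin(A)+y*np.cos(A), z]
def st(s=""):
    o=robot.observe(); print(s,round(o["time"],2),o["tool_pos"].round(4),o["tcp_rot"].round(1),"w",round(o["gripper_width"],4),"F",o["ft_force"].round(1),"g",round(float(o["gripper_force"]),1),"q",o["q"].round(0))
E
python3 - <<'E'
from h import *
p=[.163,-.577,.38]; robot.line_to(p,vel=.25)
s=[.582,.1515]
for y in(4.2,-175.8): 
    q=robot.ik(s+[.28],[180,0,y]); print(y,q)
robot.move_pose(s+[.28],[180,0,4.2]); st()
print(robot.line_to(s+[.171],vel=.12,guard=8)); st()
robot.set_gripper(0.0); st()
robot.line_to(s+[.205],vel=.1); st("lift")
cv2.imwrite("pics/s1.png",cv2.resize(robot.grab_frame("scene")[160:270,150:350],(800,440),interpolation=cv2.INTER_CUBIC))
E
```

```text
4.2 [  2.14601644   5.99050503   3.11649045  87.12598542   0.
 177.94601644]
-175.8 [ 2.14601644  5.99050503  3.11649045 87.12598542  0.         -2.05398356]
 3.53 [0.5822 0.1508 0.28  ] [180.   -0.    4.1] w 0.0853 F [ 0.3 -0.9  0.9] g 0.0 q [  2.   6.   3.  87.  -0. 178.]
False
 4.59 [0.5825 0.1515 0.172 ] [ 1.8e+02 -1.0e-01  4.2e+00] w 0.0857 F [-0.5 -0.9  0.3] g 0.0 q [  2.   7.  -7.  76.  -0. 178.]
 5.19 [0.5821 0.1515 0.1712] [180.   -0.    4.2] w 0.0214 F [ 0.1 -1.3  1. ] g 62.0 q [  2.   7.  -7.  76.  -0. 178.]
lift 5.68 [0.5822 0.1515 0.2051] [180.   -0.    4.2] w 0.0213 F [-0.6  0.6 -1.1] g 61.7 q [  2.   6.  -4.  79.  -0. 178.]
```

View pics/s1.png

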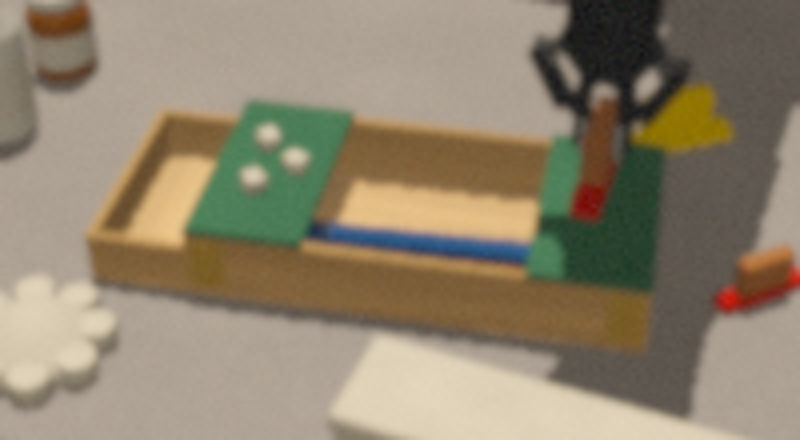

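The scraper is held upright and lifted (red blade at 590,200), and all three chips still lie on the other deck. Next is the sweep.

```bash
python3 - <<'E'
from h import *
R=[180,0,11.0]
robot.line_to([.582,.1515,.25],vel=.2)
robot.line_to(L(0,-.085,.25),vel=.25,rotation=R)
robot.line_to(L(0,-.0875,.1725),vel=.12,guard=10); st("down")
print(robot.line_to(L(0,-.225,.1725),vel=.06,guard=25)); st("swept")
robot.line_to(L(0,-.225,.25),vel=.2)
robot.line_to(L(0,.06,.26),vel=.3); st()
im=robot.grab_frame("top"); cv2.imwrite("pics/t2.png",cv2.resize(im[115:225,165:345],(792,484),interpolation=cv2.INTER_CUBIC))
E
```

```text
down 7.83 [ 0.6195 -0.0739  0.1711] [-179.9    0.2   11. ] w 0.0212 F [-1.5  1.   6.4] g 62.6 q [-19.  11.  -2.  76.   0. 150.]
False
swept 10.28 [ 0.6469 -0.2097  0.1726] [-179.8    0.3   11. ] w 0.0215 F [ 0.2 -0.2 -1.3] g 61.6 q [-29.  21.   9.  78.  -0. 140.]
 11.93 [0.5926 0.0688 0.2593] [-179.8    0.3   11. ] w 0.0218 F [ 0.6 -0.1 -1. ] g 61.6 q [ -6.   5.   0.  85.   0. 163.]
```

View pics/t2.png

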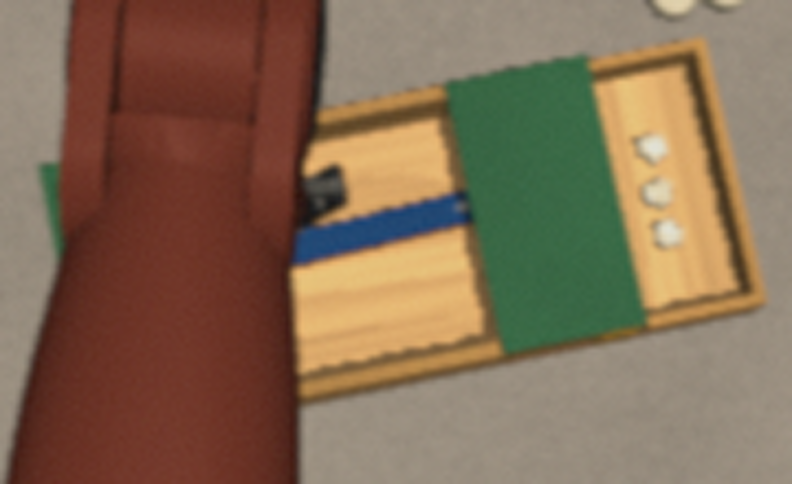

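The top crop shows all three chips in the trough at (652,150), (656,192) and (666,235), and the deck is clean. Next I put the scraper back near the outer edge of the +y deck and then measure the bar from above with nothing in the way.

```bash
python3 - <<'E'
from h import *
robot.line_to(L(0,.170,.25),vel=.2)
robot.line_to(L(0,.170,.180),vel=.12)
print(robot.line_to(L(0,.170,.1695),vel=.03,guard=5)); st("placed")
robot.set_gripper(.085); robot.pause(.2); st("open")
robot.line_to(L(0,.170,.28),vel=.15)
robot.move_pose(L(.012,-.05,.27),[180,0,101+2.4]); st()
im=robot.grab_frame("top"); cv2.imwrite("pics/t3.png",im)
sc=robot.grab_frame("scene")[160:270,150:350]
cv2.imwrite("pics/s3.png",cv2.resize(sc,(800,440),interpolation=cv2.INTER_CUBIC))
# bar line from first picture
from m import *
im=cv2.imread("pics/top0.png"); H,S,V=cv2.split(cv2.cvtColor(im,cv2.COLOR_BGR2HSV))
sub=np.zeros(H.shape,bool); sub[110:225,160:350]=True
m=blobs(sub&(H>98)&(H<125)&(S>110))[0][0]; _,P=rect(m,"top",.022)
Q=(P-C)@np.array([[np.cos(A),-np.sin(A)],[np.sin(A),np.cos(A)]])
k=abs(Q[:,1])<.08; f=np.polyfit(Q[k,1],Q[k,0],1); print("bar x=%.4f at y0, slope %.4f rad"%(f[1],f[0]),Q[:,1].min(),Q[:,1].max())
E
```

```text
True
placed 13.78 [0.572  0.1777 0.171 ] [-179.9    0.2   11. ] w 0.0211 F [-1.4 -0.8  4.5] g 63.1 q [  5.   7.  -7.  76.   0. 174.]
open 14.62 [0.5714 0.1777 0.17  ] [-179.9    0.3   11. ] w 0.0851 F [-0.4 -0.7  0.2] g 0.0 q [  5.   7.  -7.  76.   0. 174.]
 17.21 [ 0.6252 -0.0355  0.2697] [-180.    -0.   103.4] w 0.0852 F [-0.   0.3  0.2] g 0.0 q [-15.  10.   7.  86.   0.  61.]
bar x=0.0137 at y0, slope -0.0417 rad -0.09615802557389283 0.0949659154157494
```

View pics/s3.png

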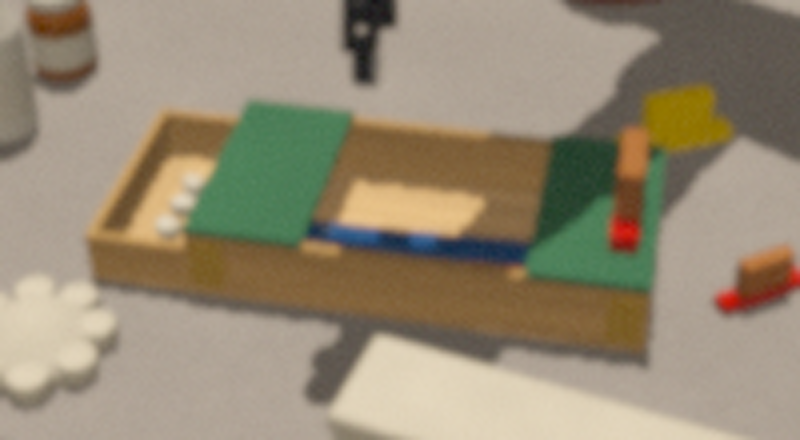

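The scene crop shows the scraper standing upright on the +y deck (630,190), the chips in the trough (180,205) and the bar in the well. Next I grip the bar and slide it in +y until it touches the end wall.

```bash
cat >> h.py <<'E'
from scipy.spatial.transform import Rotation as Ro
def lean(th,yaw=101):  # bar -y end up by th deg
    ux=np.array([np.cos(A),np.sin(A),0])
    R=Ro.from_rotvec(-np.radians(th)*ux)*Ro.from_euler("xyz",[180,0,yaw],degrees=True)
    return R.as_euler("xyz",degrees=True).tolist()
def barpose(ylow,zlow,th,d,x,h=.0745):
    t=np.radians(th); y=ylow-d*np.cos(t)+h*np.sin(t); z=zlow+d*np.sin(t)+h*np.cos(t)
    return L(x,y,z),lean(th)
def loc(p): 
    d=np.array(p[:2])-C; return np.array([d@[np.cos(A),np.sin(A)],d@[-np.sin(A),np.cos(A)],p[2]])
E
python3 - <<'E'
from h import *
x=.0158
robot.line_to(L(x,-.05,.10),vel=.15)
print(robot.line_to(L(x,-.05,.0805),vel=.04,guard=6)); st("at bar")
robot.set_gripper(0); st("grip")
robot.line_to(L(x,-.05,.0855),vel=.05,guard=10); st("up")
robot.line_to(L(.012,-.05,.0855),vel=.05,rotation=[180,0,101]); st("align")
hit=robot.line_to(L(.012,.05,.0855),vel=.04,guard=5); st("hit %s"%hit)
p=loc(robot.observe()["tool_pos"]); print(p)
for w in [(.185,.01,10),(.185,.01,18),(.080,.044,18),(.07,.16,18)]:
    P,R=barpose(*w,.19-p[1],.012); print(w,np.round(P,3),robot.ik(P,R))
im=robot.grab_frame("scene")[160:270,150:350]; cv2.imwrite("pics/s4.png",cv2.resize(im,(800,440),interpolation=cv2.INTER_CUBIC))
E
```

```text
False
at bar 19.23 [ 0.629  -0.0351  0.0804] [-180.    -0.   103.4] w 0.0853 F [ 0.3 -0.1 -0.2] g 0.0 q [-15.  16.  -7.  67.  -0.  62.]
grip 19.82 [ 0.6293 -0.0351  0.0809] [180.    0.  103.4] w 0.0223 F [0.7 0.1 3. ] g 60.3 q [-15.  16.  -7.  67.  -0.  62.]
up 20.07 [ 0.6291 -0.0351  0.0857] [180.    0.  103.4] w 0.0227 F [ 0.5 -0.1 -1. ] g 59.7 q [-15.  15.  -7.  68.  -0.  62.]
align 20.32 [ 0.6251 -0.0358  0.0852] [-180.   -0.  101.] w 0.0225 F [ 0.2  0.2 -0.8] g 59.7 q [-15.  15.  -8.  68.  -0.  64.]
hit True 21.78 [0.6141 0.0219 0.0853] [-180.     0.2  101. ] w 0.0224 F [ 1.9 -3.4 -1.2] g 59.7 q [-10.  13. -10.  67.  -0.  69.]
[0.01195387 0.00879166 0.08529484]
(0.185, 0.01, 10) [0.612 0.032 0.115] [ -5.52519591   9.50657486 -10.78338216  66.8388414   -9.58296555
  73.23408235]
(0.185, 0.01, 18) [0.609 0.048 0.137] [ -1.08988576   8.20109477 -10.70418134  67.20157018 -17.58756836
  77.3076284 ]
(0.08, 0.044, 18) [ 0.629 -0.055  0.171] [-10.73606642   7.24723741  -8.19730277  67.69416001 -16.68117326
  67.25683597]
(0.07, 0.16, 18) [ 0.631 -0.065  0.287] [-11.61642452   5.8156116    2.35880908  79.42093958 -16.57400762
  66.34489083]
```

View pics/s4.png

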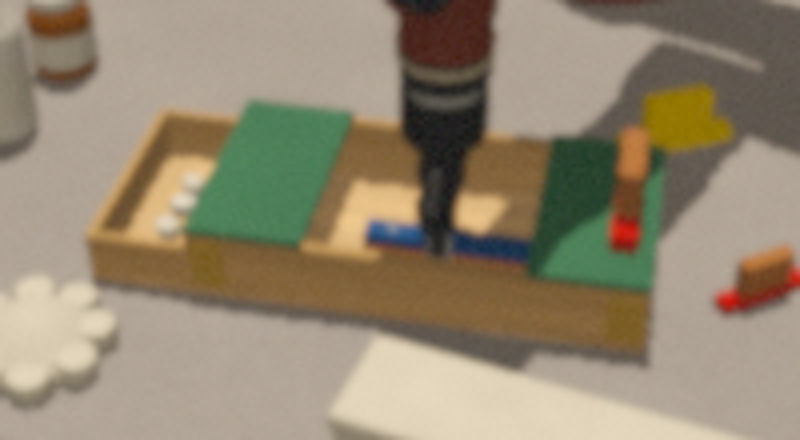

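The scene crop shows the bar gripped with its -y end free of the deck at (370,232), and the wall contact fixes the bar's position along y. Now I tilt the -y end up and slide it out.

```bash
python3 - <<'E'
from h import *
print("end",loc(onz("scene",(242.5,218),.02)))
p=loc(robot.observe()["tool_pos"]); d=.19-p[1]
for w,v in [((.185,.0105,0),.05),((.185,.0105,6),.05),((.185,.0105,12),.05),((.184,.0105,18),.05),((.132,.0275,18),.08),((.075,.046,18),.08),((.070,.17,18),.12)]:
    P,R=barpose(*w,d,.012); h=robot.line_to(P,vel=v,rotation=R,guard=12); st(f"{w} {h}")
    if h: break
robot.pause(.3); st()
for n,s in(("scene",np.s_[130:280,140:360]),("top",np.s_[100:250,140:360])):
    cv2.imwrite(f"pics/{n}5.png",cv2.resize(robot.grab_frame(n)[s],(792,540),interpolation=cv2.INTER_CUBIC))
E
```

```text
end [ 0.01584341 -0.05409613  0.02      ]
(0.185, 0.0105, 0) False 22.08 [0.6149 0.0168 0.0847] [-180.   -0.  101.] w 0.0225 F [-0.4 -0.  -1.5] g 59.7 q [-11.  13. -10.  67.   0.  68.]
(0.185, 0.0105, 6) False 22.64 [0.6133 0.0258 0.1034] [-180.    6.  101.] w 0.0227 F [-0.9  0.2 -1.9] g 59.7 q [ -8.  11. -10.  67.  -6.  71.]
(0.185, 0.0105, 12) False 23.2 [0.6113 0.036  0.1208] [-180.   12.  101.] w 0.0221 F [-0.5 -0.4 -0.9] g 59.7 q [ -4.   9. -11.  67. -12.  74.]
(0.184, 0.0105, 18) False 23.75 [0.6091 0.0472 0.1371] [-180.   18.  101.] w 0.0226 F [ 0.7  0.2 -1.4] g 59.7 q [ -1.   8. -11.  67. -18.  77.]
(0.132, 0.0275, 18) False 24.58 [ 0.6189 -0.0036  0.1542] [-180.   18.  101.] w 0.0228 F [-0.3  0.3 -1.4] g 59.7 q [ -6.   7. -10.  67. -17.  72.]
(0.075, 0.046, 18) False 25.48 [ 0.6298 -0.0595  0.1726] [-180.   18.  101.] w 0.0222 F [-0.3 -0.3 -2.4] g 59.7 q [-11.   7.  -8.  68. -17.  67.]
(0.07, 0.17, 18) False 26.67 [ 0.6306 -0.0645  0.2957] [-179.9   18.   101. ] w 0.0225 F [-1.4  0.4 -2.3] g 59.7 q [-12.   6.   3.  80. -17.  66.]
 26.97 [ 0.6308 -0.0646  0.2965] [-180.   18.  101.] w 0.0227 F [ 0.2 -0.5 -1.8] g 59.7 q [-12.   6.   3.  80. -17.  66.]
```

View pics/scene5.png

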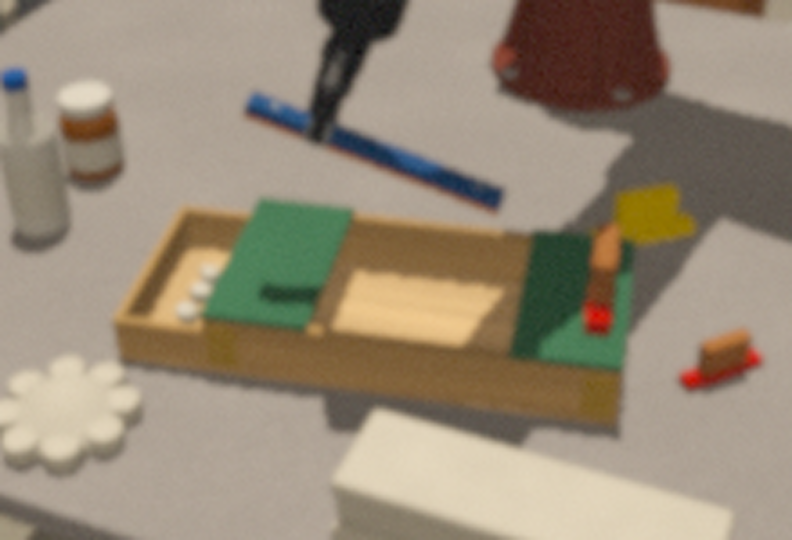

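The bar is out and held tilted from (255,103) to (500,200), with the scraper and chips undisturbed. I'll check the low end's projection against the picture, then hand in.

```bash
python3 - <<'E'
from h import *
q=[(proj("scene",L(.012,.07,z))-[140,130])*3.6 for z in(.112,.178)]; print(np.round(q))
if abs(q[1][1]-200)<25: print(robot.job_done()); 
st()
E
```

```text
[[496. 256.]
 [499. 198.]]
the job is handed in; nothing more can be done
None
the job is handed in; nothing more can be done
```

I handed the job in after about 27 s of robot time. The pictures showed all three chips in the trough and the scraper released upright on the +y deck. The bar is held still above the case, its lower end at about 0.17 m. The judge's result was not shown to me.

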